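# Nest the fuses by size and hold the sprung probe on the marked terminal

## Task

Put each of the two loose cartridge fuses into the empty nest of the row for its own size, lying home in both V supports, and let go of it. Then lift the sprung test probe out of its stand and hold its tip on the ringed spot of the marked terminal, the probe square to the sloping face, pressed lightly so that the tip is about half way in and never hard; the program finishes while still holding it there, still and in the gripper. Leave the seated fuses and the other things on the table where they are.

Things in the scene. Friction and masses are not known exactly. Their poses are not given: they have to be found in the camera images.
- fuse_big: the loose large cartridge fuse: white ceramic cylinder with bare steel end caps, 22 mm in diameter and 58 mm long, about 55 g, lying on the table right of the jig. Origin at its centre (11 mm above the table), its long axis is x. The same fuse type as seated_big.
- fuse_small: the loose small cartridge fuse: looks the same but 14 mm in diameter and 51 mm long, about 22 g, lying on the table right of the jig. Origin at its centre (7 mm above the table), its long axis is x.
- seated_big: bystander: a large fuse (22 mm in diameter and 58 mm long) already lying in the other nest of the large row, 60 mm beside the empty one. Origin at its centre, long axis x. Leave it where it is.
- seated_small: bystander: a small fuse (14 mm in diameter and 51 mm long) already lying in the other nest of the small row, 60 mm beside the empty one. Origin at its centre, long axis x. Leave it where it is.
- jig: fixed aluminium plate 220 x 300 x 8 mm on the table carrying the two fuse rows (near the robot) and the three terminals (far side). Origin at the underside centre; x points from rows to terminals.
- row_big: fixed row of two nests for large fuses, grey block 78 x 118 mm; rows may swap left and right. A nest has two open steel V supports (45 degrees, under the last 8 mm of each fuse end), end stops beyond, and is open between them for fingers. Fuses lie along its x, nests side by side along y, z up. Origin at the underside centre, 8 mm above the table.
- row_small: the same kind of row for small fuses (block 71 x 118 mm). Fuses lie along its x axis; origin at the underside centre, 8 mm above the table.
- nest_big (a point): centre of a large fuse when it lies home in the EMPTY nest of the large row: 30 mm above the row's underside (38 mm above the table). Axes as row_big. End stops leave 3 mm play at each end; the V supports reach about as high as this point and open to 30 mm wide.
- nest_small (a point): centre of a small fuse when it lies home in the EMPTY nest of the small row: 30 mm above the row's underside (38 mm above the table). Axes as row_small. End stops leave 3 mm play at each end; the V supports reach 2 mm above this point and open to 24 mm wide.
- probe: hand test probe with a sprung tip, about 90 g, standing tip down in its stand. Origin at the tip's end with the spring extended; z runs up the probe to its tail. Thin steel tip from 0 to 22 mm, black nose to 45 mm, round collar 30 mm in diameter from 45 to 51 mm (it rests on the stand), square grip 18 x 18 mm (flats facing its x and y) from 51 to 121 mm, steel end cap to 128 mm.
- probe_tip (a joint): how far the sprung tip is pushed in, 0 (fully out) to 0.008 m (bottomed). Spring 800 N/m, no preload: about 3 N half way in.
- tip_point (a point): the end of the steel tip (rounded, 4.4 mm in diameter), moving with it.
- stand: grey block 60 x 60 x 55 mm, fixed, with a 22 mm through hole in which the probe stands; origin at the underside centre. The probe's collar rests on its top; the probe must be lifted 50 mm to clear it.
- face: flat sloping face, 56 x 56 mm, of the marked terminal, one of three like terminal blocks side by side along the far side of the jig; the order varies. It slopes 0.35 rad (20 degrees) towards the robot's side of the jig. Origin at the centre of the face on its surface, 53 mm above the table; z is square to the face and points out of it, y runs along the jig.
- spot (a point): the marked spot at the face's centre: a steel dot 10 mm in diameter inside a black ring 30 mm across. The other two terminals have only the dot, without a ring.
- screwdriver: bystander: screwdriver 170 mm long lying on the far side of the table.
- cleaner: bystander: metal can 48 mm in diameter, 120 mm high, standing on the left. Origin under its centre.
- adapter: bystander: small white two-pin adapter, 46 x 24 x 16 mm, right of the loose fuses.
- tub: bystander: clear open tub 90 x 70 x 35 mm on the right, beyond the fuses.
- shunt: bystander: turned steel terminal post 32 mm in diameter and 30 mm high, near the probe stand.
Things that resemble listed ones, but are neither listed nor needed, are in the scene too. Leave any blue or purple look-alike of the stand alone. Leave any pink look-alike of the probe alone.

How it is judged (in metres and radians):
On the way, in this order (a step that is already met when the one before it is completed fails the run):
1. both loose fuses lie home in the empty nests of their own rows, let go (horizontal distance between fuse_big and nest_big below 0.006 m and z of fuse_big in the frame of row_big between 0.027 and 0.033 m and angle between the x axis of fuse_big and the x axis of row_big, either way round below 0.1 rad and contact force between each of fuse_big, fuse_small and the fingers below 0.05 N and linear speed of each of fuse_big, fuse_small below 0.02 m/s and horizontal distance between fuse_small and nest_small below 0.006 m and z of fuse_small in the frame of row_small between 0.027 and 0.033 m and angle between the x axis of fuse_small and the x axis of row_small, either way round below 0.1 rad), for 0.2 s.
2. the probe is lifted out of its stand (height (world z) of probe above 0.056 m and contact force between probe and the fingers above 1 N), for 0.1 s.
At the end, for the whole second after the job is handed in: Fuses let go at rest in their empty nests (6 mm; height 3 mm; 0.1 rad); gripper holds the probe still, tip within 5.5 mm of the spot, square within 0.12 rad, tip in 1.5 to 6.8 mm, 0.8 to 7 N on the face, clear of the stand; seated fuses within 12 mm and other things within 30 mm of their starts (all of step 1 and distance of each of seated_big, seated_small from where it was at the start of the episode below 0.012 m and distance of each of screwdriver, cleaner, adapter, tub, shunt from where it was at the start of the episode below 0.03 m and distance between tip_point and spot below 0.0055 m and angle between the z axis of probe and the z axis of face, either way round below 0.12 rad and z of probe in the frame of face above -0.01 m and value of joint probe_tip between 0.0015 and 0.0068 m and contact force between probe and face between 0.8 and 7 N and contact force between probe and the fingers above 1 N and contact force between probe and stand below 0.1 N and linear speed of probe below 0.02 m/s); the arm keeps its last pose, push and grip.
It fails at once if the probe is pressed hard on the terminal (over 15 N) (contact force between probe and face above 15 N).
It fails at once if a seated fuse is displaced by more than 12 mm (distance of any of seated_big, seated_small from where it was at the start of the episode above 0.012 m).
It fails at once if another thing on the table is moved by more than 30 mm (distance of any of screwdriver, cleaner, adapter, tub, shunt from where it was at the start of the episode above 0.03 m).
It also fails if it takes over 64 s, if anything falls off the work surface, if the arm or the gripper's body presses on something with over 40 N, if the wrist force passes 120 N, or if a joint passes its speed limit or range.

## Robot

A 6-joint arm with a two-finger parallel gripper is mounted at the origin on the work surface. World frame = base frame: x ahead of the robot, y to its left, z up, the work surface at z = 0. Lengths are in mm, angles in rad, forces in N, time in s.
With the tool pointing down it reaches from about 275 to 1000 mm from the base axis. Payload 8.4 kg.
Tool frame: the origin (TCP) lies between the finger pads; the fingertips stand 8 mm ahead of it and the grasp point (between the pads) lies 11 mm behind it; z points along the fingers, y is the line along which they close (so a half turn about z gives the same grasp; the last joint's range is limited). The gripper opens to 85 mm and grips with 20 to 120 N. Pads are 22 mm wide; open, the fingers measure 114 mm over their backs; the gripper's body (76 mm by 85 mm) begins 54 mm behind the grasp point. The pads swing forward as they close: fully open they stand 13 mm farther back than shut.
Start: joints at [1.322, 0.353, 1.633, -0, 1.155, -0.002], TCP at [152.687, 606.065, 239.281] pointing down, gripper open.
Joint ranges: [-2.63, 2.63], [-0.92, 2.1], [0.06, 2.66], [-1.3, 4.44], [0, 2.69], [-3.02, 3.02]. Speed limits (rad/s): [2.22, 2.22, 2.79, 3.14, 3.14, 3.14].

## Interface

Orientations are given as a 3x3 rotation matrix whose columns are the frame's x, y, z axes.
In Python, from workcell import sense, capture, hand_in gives the robot as it stands.
- The arm moves only by the shell command python3 -m inch 'ROWS' [FORCE]. ROWS is JSON, a list of rows, each a list of 3 entries, a list of its own where there are three numbers: the turn, a rotation vector about the tool's x, y, z in degrees, then the shift along the tool's x, y, z in m, then the opening, from 0 (shut) to 1 (fully open). In form: [[[rx, ry, rz], [tx, ty, tz], hand], ...]. A call has 1 to 12 rows; each row is the pose to reach, as a shift and turn from the pose commanded when the call began, along the tool's axes at that moment; what a row does not reach only later rows make up. A row lasts 1/12 s, in which the tool goes at most 41.7 mm and 7.16 degrees, less where a joint would pass 70% of its speed; a pose out of reach is approached as far as the arm can. A call with a gripper value outside its range is refused whole. The fingers move at their own pace and stop on an object; FORCE is the grip in N (left out, the last holds). Time passes only in rows, so rows that repeat a pose let the fingers close. It gives the time, the measured TCP pose, the force, the opening and the grip force at its end, in the units of the state.
- sense(): the state, without advancing time (a new reading comes with each control period).
- capture(name): name is "scene" or "top"; returns a dict with "img" (384x512x3 uint8, red, green, blue), "fx", "fy", "cx", "cy" (pixels), "rvec" (rotation vector, rad) and "tvec" (3), from world to camera coordinates, as OpenCV has them. Camera axes: x right, y down, z forward; pixel columns grow to the right and rows downward; lengths in mm; the calibration is good to about 2 mm. A picture is of the moment at which its call begins. There is no depth.
- hand_in(): hands the job in; it is judged then, once.
The state is a dict: "t": time; "qpos": joint angles; "joint_velocities": joint speeds; "joint_torque": joint torques, N m; "tool_pos": TCP position; "tool_rot": TCP orientation; "ft_force": force on the tool from outside, world axes, zero at the start; "moment": the same for the moment, N m; "grip_width": opening from 0.0 (shut) to 1.0 (fully open); "grip_force": force on a finger pad.
Only numpy, scipy, OpenCV 4.12 (cv2) and the standard library are available. Lean on these libraries where they do the work, as an engineer would, in place of code of your own. Each camera call takes 0.05 s, during which the arm holds its last target. There are 200 camera calls.

## Working session

There is one attempt and no reset: what is moved stays moved. The work goes in short steps, Python scripts to look and compute and a shell command to move; the robot and the scene stay as the last step left them, time stands still between calls to the robot, and variables do not carry over. Pictures are saved under pics/ and viewed, at most 12 in all, crops included, and the job is handed in when it is done.

```bash
mkdir -p pics
cat > h.py <<'E'
import numpy as np, cv2
from workcell import sense, capture, hand_in
def cam(c):
    R=cv2.Rodrigues(np.array(c["rvec"],float))[0]; t=np.array(c["tvec"],float).ravel()
    return R,t
def ray(c,u,v,z):
    R,t=cam(c); d=R.T@np.array([(u-c["cx"])/c["fx"],(v-c["cy"])/c["fy"],1]); o=-R.T@t
    return o+d*(z-o[2])/d[2]
def proj(c,p):
    R,t=cam(c); q=R@np.array(p,float)+t
    return np.array([c["fx"]*q[0]/q[2]+c["cx"],c["fy"]*q[1]/q[2]+c["cy"]])
E
python3 - <<'E'
from h import *
import pickle
for n in("scene","top"):
    c=capture(n); pickle.dump(c,open(n+".pkl","wb")); R,t=cam(c)
    print(n,-R.T@t,R[2],c["fx"])
    cv2.imwrite(f"pics/{n}0.png",cv2.resize(c["img"][:,:,::-1],(800,600),interpolation=cv2.INTER_CUBIC))
s=sense();print(s)
E
```

```text
scene [1131.80772144  194.21451864  720.4481492 ] [-0.64424215 -0.22238115 -0.73177775] 354.4788633898342
top [ 290.08685777    9.37878407 1334.10782091] [ 0.20275843 -0.01211577 -0.97915383] 490.9835250800965
{'t': 0.1, 'qpos': array([ 1.32160105e+00,  3.53568573e-01,  1.63406740e+00, -1.57326193e-06,
        1.15519071e+00, -2.41059472e-03]), 'joint_velocities': array([ 0.00032941, -0.00072241, -0.00270652,  0.0004859 , -0.00133907,
        0.00105322]), 'joint_torque': array([ 6.85634359e-05, -6.06360340e+01, -3.42822111e+01, -2.02310180e-04,
        3.89945475e-03, -1.70930619e-06]), 'tool_pos': array([152.58330481, 605.6571992 , 238.6399198 ]), 'tool_rot': array([[-9.69703049e-01,  2.44286524e-01, -3.02947390e-04],
       [ 2.44286711e-01,  9.69702311e-01, -1.19626975e-03],
       [ 1.53620538e-06, -1.23403245e-03, -9.99999239e-01]]), 'ft_force': array([-0.3222503 ,  0.96480997, -0.31680601]), 'moment': array([-0.01236871,  0.02228065,  0.00519588]), 'grip_force': 0.0, 'grip_width': 1.0027418304208504}
```

View pics/top0.png

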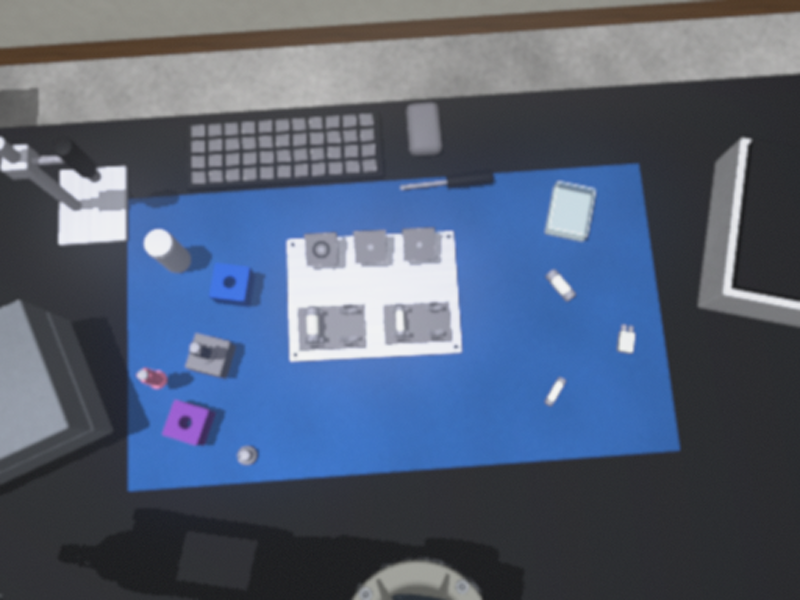

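View pics/scene0.png

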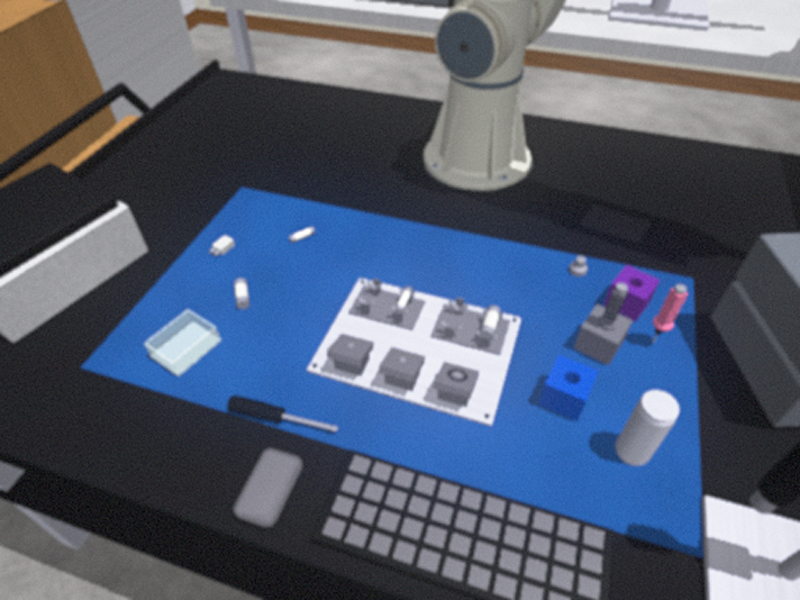

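Top: robot at the bottom, +y to the left. The ringed terminal is at (322,249), the rows are at (332,327) and (418,323), the loose fuses at (560,285) and (556,390), and the grey stand with the probe at (209,355). Next I zoom in.

Run:
```python
from h import *
import pickle
t=pickle.load(open("top.pkl","rb"))["img"][:,:,::-1]; s=pickle.load(open("scene.pkl","rb"))["img"][:,:,::-1]
def cr(i,u,v,w,h,W,H): return cv2.resize(i[v:v+h,u:u+w],(W,H),interpolation=cv2.INTER_CUBIC)
a=np.vstack([cr(t,178,142,125,94,500,376),cr(s,196,172,140,63,500,224)])
b=np.vstack([cr(t,340,165,75,100,300,400),cr(s,365,165,75,50,300,200)])
cv2.imwrite("pics/c1.png",np.hstack([a,b]))
```

```text
(no output)
```

View pics/c1.png

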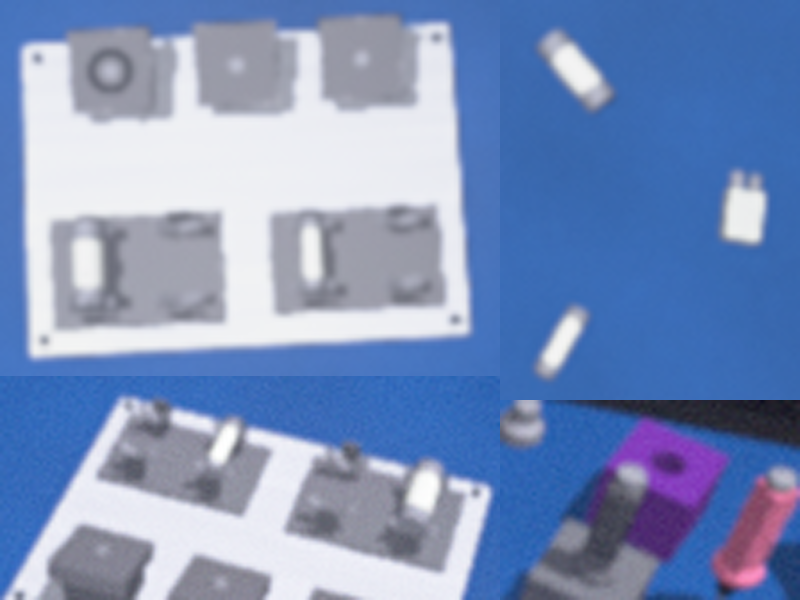

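The crop shows the large row on the left. In each row the seated fuse is in the left nest and the right nest is empty. Now the measurements.

Run:
```python
from h import *
import pickle
C={n:pickle.load(open(n+".pkl","rb")) for n in("top","scene")}
def blob(m,seed):
    n,l,st,ce=cv2.connectedComponentsWithStats(m.astype(np.uint8)); 
    ys,xs=np.nonzero(l>0); i=np.argmin((xs-seed[0])**2+(ys-seed[1])**2)
    k=l[ys[i],xs[i]]; return (l==k)
def planerect(c,m,z):
    cs=max(cv2.findContours(m.astype(np.uint8),cv2.RETR_EXTERNAL,cv2.CHAIN_APPROX_NONE)[0],key=len)[:,0]
    P=np.array([ray(c,u,v,z)[:2] for u,v in cs],np.float32); return cv2.minAreaRect(P)
def pca(c,m,z):
    ys,xs=np.nonzero(m); P=np.array([ray(c,u,v,z)[:2] for u,v in zip(xs,ys)]); w,V=np.linalg.eigh(np.cov(P.T))
    return P.mean(0),np.degrees(np.arctan2(V[1,1],V[0,1]))%180,np.sqrt(12*w)
for n,seeds in (("top",dict(plate=(210,200),fb=(358,182),fs=(356,250),sb=(200,208),ss=(256,206))),
                ("scene",dict(plate=(240,215),fb=(155,187),fs=(193,150),sb=(314,204),ss=(259,191)))):
    c=C[n]; im=c["img"].astype(int); r,b=im[...,0],im[...,2]
    nb=(b-r)<45
    wh=(im.min(2)>195)
    for k,sd in seeds.items():
        sd=(sd)
        if k=="plate":
            m=blob(wh,sd); print(n,k,planerect(c,m,8))
        elif k in("fb","fs"):
            z=11 if k=="fb" else 7
            m=blob(nb,sd); print(n,k,m.sum(),planerect(c,m,z),pca(c,m,z)); m=blob(wh,sd); print("   white",m.sum(),pca(c,m,z))
        else:
            m=blob(wh,sd); print(n,k,m.sum(),pca(c,m,38+(8 if k=="sb" else 5)),pca(c,m,38))
```

```text
top plate ((577.0538330078125, 33.58485412597656), (297.873291015625, 218.2596893310547), 88.85328674316406)
top fb 161 ((569.6903076171875, -298.5026550292969), (58.756465911865234, 21.956527709960938), 34.182090759277344) (array([ 570.12357446, -298.59225709]), np.float64(34.489491113023035), array([21.45632569, 57.56408003]))
   white 79 (array([ 570.96392671, -298.56954305]), np.float64(32.58550846579766), array([17.68847924, 34.53116914]))
top fs 97 ((384.8276062011719, -268.33697509765625), (14.194396018981934, 50.15464782714844), 57.31223678588867) (array([ 384.9276155 , -268.30772991]), np.float64(143.64709875369363), array([13.95854538, 49.21563349]))
   white 55 (array([ 385.30913679, -268.6530045 ]), np.float64(144.24262901135376), array([10.66371422, 37.07674773]))
top sb 88 (array([524.88958795, 140.89138663]), np.float64(179.44064370609593), array([17.55889926, 34.8676163 ])) (array([526.34786792, 141.70816672]), np.float64(179.44064370609598), array([17.66795161, 35.08416722]))
top ss 66 (array([521.26988796,  -8.69718064]), np.float64(177.66791540324257), array([12.34
[... 657 characters left out ...]
358062744140625), 53.585105895996094) (array([ 384.55712117, -268.24446992]), np.float64(146.8665735686891), array([21.18098064, 49.09310017]))
   white 45 (array([ 381.50632052, -269.12560099]), np.float64(148.02995002017485), array([16.68533907, 40.2487753 ]))
scene sb 83 (array([523.24834717, 141.82216768]), np.float64(2.30539380264608), array([18.04479957, 38.52804907])) (array([516.02989013, 141.20071322]), np.float64(2.30539380264608), array([18.25883885, 38.98505142]))
scene ss 52 (array([521.46687357,  -8.23121256]), np.float64(1.654373788144568), array([12.34535711, 39.58778879])) (array([516.96216832,  -9.72539135]), np.float64(1.654373788144568), array([12.43647373, 39.87997196]))
```

Run:
```python
from h import *
import pickle
C={n:pickle.load(open(n+".pkl","rb")) for n in("top","scene")}
def world(c,m,z):
    cs=max(cv2.findContours(m,cv2.RETR_EXTERNAL,cv2.CHAIN_APPROX_NONE)[0],key=len)[:,0]
    return np.array([ray(c,u,v,z)[:2] for u,v in cs],np.float32)
for n,seeds in(("top",dict(rb=(222,210),rs=(275,206))),("scene",dict(rb=(290,205),rs=(245,200)))):
    c=C[n]; im=c["img"].astype(int); g=(im.min(2)<190)&(im[...,2]-im[...,0]<45)
    nn,l,st,ce=cv2.connectedComponentsWithStats(g.astype(np.uint8))
    for k,(u,v) in seeds.items():
        m=(l==l[v,u]).astype(np.uint8); 
        for z in(12,): print(n,k,m.sum(),cv2.minAreaRect(world(c,m,z)))
# ring spot
for n,(u,v) in(("top",(206,160)),("scene",(292,241))):
    c=C[n]; im=c["img"]; g=im.max(2).astype(int); w=g[v-14:v+15,u-14:u+15]
    for th in (70,85,100):
        nn,l,st,ce=cv2.connectedComponentsWithStats((w<th).astype(np.uint8))
        for i in range(1,nn):
            if st[i,4]>15: 
                p=ce[i]+[u-14,v-14]; print(n,th,st[i],p,ray(c,*p,53))
    if n=="top": np.set_printoptions(linewidth=200); print(w[::2,::2])
```

```text
top rb 1080 ((523.5968017578125, 108.90145111083984), (115.20675659179688, 76.8302993774414), 88.64303588867188)
top rs 996 ((520.989990234375, -41.572959899902344), (116.54865264892578, 71.31732940673828), 88.75765991210938)
scene rb 1071 ((513.5687255859375, 109.90913391113281), (118.24678039550781, 102.50902557373047), 88.97699737548828)
scene rs 899 ((512.0159301757812, -43.347957611083984), (125.2596664428711, 93.691650390625), 89.49264526367188)
[[189 189 192 192 192 192 190 191 190 189 188 187 187 185 187]
 [192 190 185 182 184 184 185 183 180 177 166 165 181 186 186]
 [191 179 165 161 165 164 166 169 173 167 166 158 176 188 191]
 [209 198 169 168 168 168 167 167 167 168 166 164 210 215 197]
 [242 234 174 167 166 153 136 135 150 165 167 163 174 182 180]
 [241 234 175 167 152 125 145 147 127 145 166 169 167 176 176]
 [241 235 179 166 133 150 187 189 153 128 163 168 163 176 177]
 [242 237 180 165 130 154 193 197 157 128 163 167 157 176 181]
 [242 235 177 166 144 129 160 164 138 140 166 166 156 177 187]
 [242 238 185 167 163 143 128 129 138 162 167 164 155 180 189]
 [243 241 196 167 167 166 164 163 165 168 168 166 156 179 189]
 [243 242 204 167 169 169 172 169 168 166 166 161 159 179 189]
 [242 242 228 217 195 175 180 177 177 176 175 169 177 183 199]
 [243 243 242 242 230 207 210 230 235 235 228 221 235 235 238]
 [243 243 243 243 243 242 243 243 243 243 243 243 243 243 243]]
```

```bash
cat >> h.py <<'E'
from scipy.spatial.transform import Rotation as Ro
def down(yang,tilt=0):
    a=np.radians(yang); y=np.array([np.cos(a),np.sin(a),0]); z=np.array([0,0,-1.]); R=np.c_[np.cross(y,z),y,z]
    return Ro.from_euler('y',-tilt,degrees=True).as_matrix()@R
def to(pos,R=None,s=None):
    s=s or sense(); R0=s["tool_rot"]; R=R0 if R is None else R
    rv=Ro.from_matrix(R0.T@R).as_rotvec(degrees=True); d=R0.T@(np.array(pos)-s["tool_pos"])/1000
    print("turn",rv.round(1).tolist(),"shift",d.round(4).tolist())
E
python3 - <<'E'
from h import *
import pickle
to((570,-298.5,110),down(-55.6))
C={n:pickle.load(open(n+".pkl","rb")) for n in("top","scene")}
c=C["top"]; g=c["img"].max(2).astype(int)
m=np.zeros(g.shape,np.uint8); m[153:167,198:213]=(g[153:167,198:213]<148); p=cv2.fitEllipse(cv2.findContours(m,0,1)[0][0]);print(p,ray(c,*p[0],53))
h=cv2.cvtColor(c["img"],cv2.COLOR_RGB2HSV); 
m=(h[...,1]<60).astype(np.uint8); n,l,st,ce=cv2.connectedComponentsWithStats(m); k=l[232,140]; print(st[k])
a=cv2.resize(c["img"][205:250,110:155,::-1],(400,400),interpolation=cv2.INTER_CUBIC)
b=cv2.resize(C["scene"]["img"][175:235,360:420,::-1],(400,400),interpolation=cv2.INTER_CUBIC)
cv2.imwrite("pics/c2.png",np.hstack([a,b]))
E
```

```text
turn [-0.0, 0.1, 131.5] shift [-0.6256, -0.7746, 0.1296]
((205.10836791992188, 159.11892700195312), (10.599267959594727, 11.020658493041992), 76.2353744506836) [654.56520157 117.03967309  53.        ]
[119 214  29  27 508]
```

View pics/c2.png

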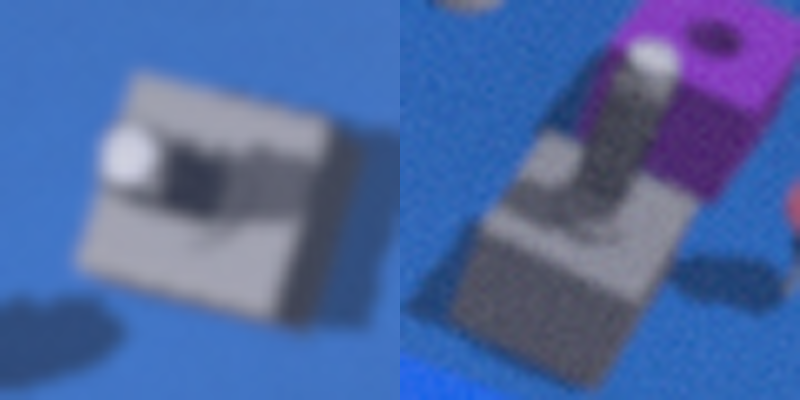

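The crop shows the grey stand top with its corners at about (138,72), (330,122), (278,320) and (80,268). The probe's cap is at (131,155), with the probe standing upright. I start with the big fuse.

```bash
python3 -m inch '[[[0,0,60],[-0.313,-0.387,0.0],1],[[0,0,60],[-0.313,-0.387,0.0],1],[[0,0,60],[-0.313,-0.387,0.0],1],[[0,0,60],[-0.313,-0.387,0.0],1],[[0,0,60],[-0.313,-0.387,0.0],1],[[0,0,60],[-0.313,-0.387,0.0],1],[[0,0,60],[-0.313,-0.387,0.0],1],[[0,0,60],[-0.313,-0.387,0.0],1],[[0,0,60],[-0.313,-0.387,0.0],1],[[0,0,60],[-0.313,-0.387,0.0],1],[[0,0,60],[-0.313,-0.387,0.0],0.6],[[0,0,60],[-0.313,-0.387,0.0],0.6]]' 40; python3 -c "
from h import *
to((570,-298.5,110),down(-55.6))"
```

```text
t: 1.1
tool_pos: [361.8, 152.2, 239.3]
tool_rot: [[-0.273, 0.962, 0.0], [0.962, 0.273, 0.0], [-0.0, 0.0, -1.0]]
ft_force: [0.6, 1.4, 0.5]
grip_width: 0.749
grip_force: 0.0
turn [0.0, -0.0, 71.5] shift [-0.4905, 0.0769, 0.1294]
```

```bash
python3 -m inch '[[[0,0,71.5],[-0.4905,0.0769,0.1],0.6],[[0,0,71.5],[-0.4905,0.0769,0.1],0.6],[[0,0,71.5],[-0.4905,0.0769,0.1],0.6],[[0,0,71.5],[-0.4905,0.0769,0.1],0.6],[[0,0,71.5],[-0.4905,0.0769,0.1],0.6],[[0,0,71.5],[-0.4905,0.0769,0.1],0.6],[[0,0,71.5],[-0.4905,0.0769,0.1],0.6],[[0,0,71.5],[-0.4905,0.0769,0.1],0.6],[[0,0,71.5],[-0.4905,0.0769,0.1],0.6],[[0,0,71.5],[-0.4905,0.0769,0.1],0.6],[[0,0,71.5],[-0.4905,0.0769,0.1],0.6],[[0,0,71.5],[-0.4905,0.0769,0.1],0.6]]'; python3 -m inch '[[[0,0,0],[0,0,0],0.6],[[0,0,0],[0,0,0],0.6],[[0,0,0],[0,0,0],0.6]]'; python3 -c "
from h import *
to((570,-298.5,10),down(-55.6))"
```

```text
t: 2.1
tool_pos: [567.2, -292.8, 139.6]
tool_rot: [[0.826, 0.563, -0.001], [0.563, -0.826, 0.0], [-0.0, -0.001, -1.0]]
ft_force: [1.8, 0.2, 1.4]
grip_width: 0.6
grip_force: 0.0
t: 2.35
tool_pos: [566.3, -290.4, 139.8]
tool_rot: [[0.826, 0.564, -0.002], [0.564, -0.826, 0.001], [-0.001, -0.002, -1.0]]
ft_force: [0.8, 0.3, -0.7]
grip_width: 0.604
grip_force: 0.0
turn [-0.1, 0.0, -0.1] shift [-0.0014, 0.009, 0.1298]
```

```bash
python3 -m inch '[[[0,0,0],[-0.0014,0.009,0.06],0.6],[[0,0,0],[-0.0014,0.009,0.06],0.6],[[0,0,0],[-0.0014,0.009,0.09],0.6],[[0,0,0],[-0.0014,0.009,0.11],0.6],[[0,0,0],[-0.0014,0.009,0.125],0.6],[[0,0,0],[-0.0014,0.009,0.13],0.6],[[0,0,0],[-0.0014,0.009,0.13],0.6]]' 40; python3 -m inch '[[[0,0,0],[0,0,0],0.0],[[0,0,0],[0,0,0],0],[[0,0,0],[0,0,0],0],[[0,0,0],[0,0,0],0],[[0,0,0],[0,0,0],0],[[0,0,0],[0,0,0],0]]'
```

```text
t: 2.93
tool_pos: [570.0, -297.4, 9.8]
tool_rot: [[0.825, 0.565, -0.002], [0.565, -0.825, 0.001], [-0.001, -0.002, -1.0]]
ft_force: [0.2, 0.1, 0.1]
grip_width: 0.601
grip_force: 0.0
t: 3.43
tool_pos: [571.8, -299.1, 12.2]
tool_rot: [[0.826, 0.564, 0.002], [0.564, -0.826, -0.001], [0.001, 0.002, -1.0]]
ft_force: [-1.4, 2.8, 7.9]
grip_width: 0.238
grip_force: 39.1
```

```bash
python3 -m inch '[[[0,0,0],[0,0,-0.03],0],[[0,0,0],[0,0,-0.07],0],[[0,0,0],[0,0,-0.11],0],[[0,0,0],[0,0,-0.11],0],[[0,0,0],[0,0,-0.11],0]]'
python3 - <<'E'
from h import *
to((523.6,80.2,110),down(-91.15))
c=capture("top"); s=sense(); p=proj(c,s["tool_pos"]).astype(int); d=capture("scene"); q=proj(d,s["tool_pos"]).astype(int)
f=lambda c,p:cv2.resize(c["img"][max(p[1]-35,0):p[1]+35,max(p[0]-35,0):p[0]+35,::-1],(400,400),interpolation=cv2.INTER_CUBIC)
cv2.imwrite("pics/g1.png",np.hstack([f(c,p),f(d,q)]));print(p,q)
E
```

```text
t: 3.85
tool_pos: [572.8, -300.0, 124.1]
tool_rot: [[0.826, 0.564, 0.006], [0.564, -0.826, -0.003], [0.003, 0.006, -1.0]]
ft_force: [-0.7, -0.0, -1.3]
grip_width: 0.239
grip_force: 39.5
turn [0.3, -0.3, 35.5] shift [0.1739, -0.3417, 0.0127]
[367 171] [144 157]
```

View pics/g1.png

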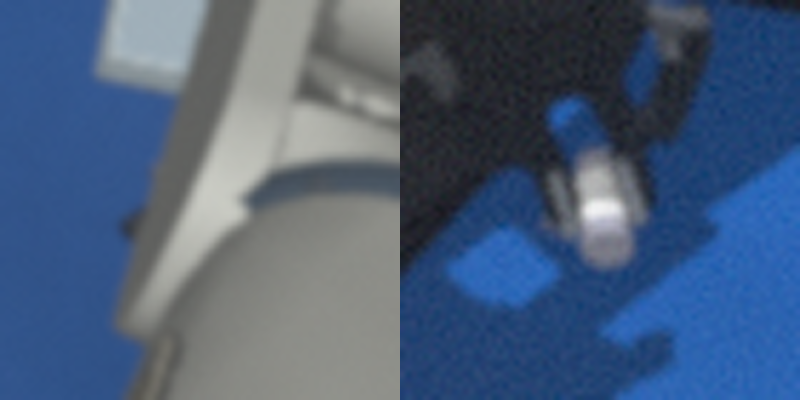

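The left half is only the arm seen from above. The right half shows the fuse held across the pads, at about (600,215). Now to the large nest.

```bash
python3 -m inch '[[[0.3,-0.3,35.5],[0.175,-0.3417,0.0127],0],[[0.3,-0.3,35.5],[0.175,-0.3417,0.0127],0],[[0.3,-0.3,35.5],[0.175,-0.3417,0.0127],0],[[0.3,-0.3,35.5],[0.175,-0.3417,0.0127],0],[[0.3,-0.3,35.5],[0.175,-0.3417,0.0127],0],[[0.3,-0.3,35.5],[0.175,-0.3417,0.0127],0],[[0.3,-0.3,35.5],[0.175,-0.3417,0.0127],0],[[0.3,-0.3,35.5],[0.175,-0.3417,0.0127],0],[[0.3,-0.3,35.5],[0.175,-0.3417,0.0127],0],[[0.3,-0.3,35.5],[0.175,-0.3417,0.0127],0],[[0.3,-0.3,35.5],[0.175,-0.3417,0.0127],0],[[0.3,-0.3,35.5],[0.175,-0.3417,0.0127],0]]';  python3 - <<'E'
from h import *
to((524.7,80.2,70),down(-91.15))
d=capture("scene"); s=sense(); print(s["tool_pos"])
q=proj(d,s["tool_pos"]).astype(int)
f=lambda c,p:cv2.resize(c["img"][max(p[1]-35,0):p[1]+35,max(p[0]-35,0):p[0]+35,::-1],(600,600),interpolation=cv2.INTER_CUBIC)
cv2.imwrite("pics/g2.png",f(d,q));print(q)
E
```

```text
t: 4.95
tool_pos: [521.4, 82.4, 106.5]
tool_rot: [[1.0, -0.018, -0.009], [-0.018, -1.0, 0.003], [-0.009, -0.003, -1.0]]
ft_force: [-0.0, 1.1, -1.1]
grip_width: 0.239
grip_force: 39.5
turn [-0.2, 0.5, 0.1] shift [0.0037, 0.0022, 0.0365]
[521.72656147  81.57305746 106.73992764]
[293 181]
```

View pics/g2.png

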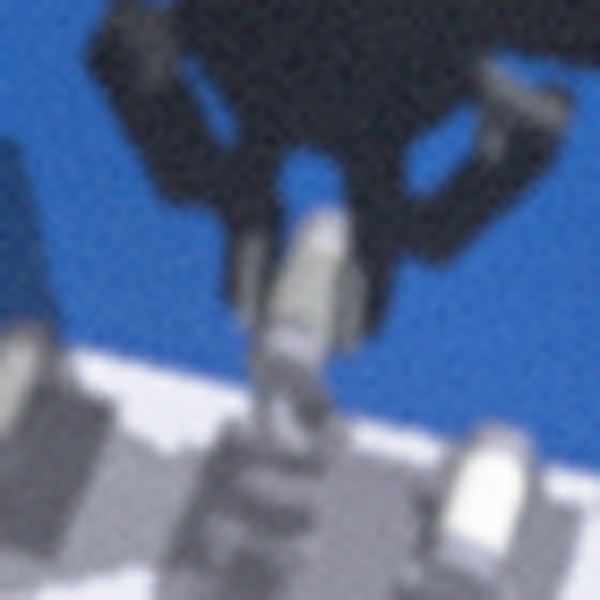

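Run:
```python
from h import *
d=capture("scene"); s=sense(); print(s["tool_pos"],proj(d,s["tool_pos"]))
for z in (8,):
  print(ray(d,294.2,179.3,s["tool_pos"][2]-1+z))
# profile along projected fuse axis
T=s["tool_pos"]+np.array([0,0,-1.2+9]); x=s["tool_rot"][:,0]
im=cv2.cvtColor(d["img"],cv2.COLOR_RGB2GRAY).astype(np.float32)
hs=np.arange(-40,41,2.)
for off in(-3,0,3):
  P=np.array([proj(d,T+x*h+np.array([0,off,0])) for h in hs],np.float32)
  v=cv2.remap(im,P[:,:1],P[:,1:],cv2.INTER_LINEAR)[:,0]; print([(int(h),int(k)) for h,k in zip(hs,v)])
# same profile on seated big
T=np.array([523.6+1.2,80.2+60,38+9.]); x=np.array([.9998,-.02,0])
P=np.array([proj(d,T+x*h) for h in hs],np.float32)
v=cv2.remap(im,P[:,:1],P[:,1:],cv2.INTER_LINEAR)[:,0]; print([(int(h),int(k)) for h,k in zip(hs,v)])
```

```text
[522.05653262  81.05798452 107.00589575] [292.77923564 181.10275263]
[521.93518189  84.08564793 114.00589575]
[(-40, 85), (-38, 93), (-36, 102), (-34, 119), (-32, 137), (-30, 153), (-28, 167), (-26, 170), (-24, 175), (-22, 179), (-20, 183), (-18, 184), (-16, 182), (-14, 178), (-12, 174), (-10, 171), (-8, 169), (-6, 168), (-4, 168), (-2, 169), (0, 171), (2, 172), (4, 171), (6, 172), (8, 170), (10, 163), (12, 156), (14, 150), (16, 143), (18, 147), (20, 150), (22, 158), (24, 158), (26, 151), (28, 137), (30, 125), (32, 120), (34, 115), (36, 111), (38, 112), (40, 115)]
[(-40, 70), (-38, 79), (-36, 91), (-34, 113), (-32, 135), (-30, 157), (-28, 175), (-26, 183), (-24, 187), (-22, 191), (-20, 198), (-18, 205), (-16, 201), (-14, 194), (-12, 184), (-10, 179), (-8, 179), (-6, 178), (-4, 176), (-2, 177), (0, 176), (2, 178), (4, 178), (6, 176), (8, 175), (10, 169), (12, 162), (14, 155), (16, 157), (18, 165), (20, 171), (22, 179), (24, 170), (26, 159), (28, 142), (30, 127), (32, 117), (34, 114), (36, 113), (38, 114), (40, 115)]
[(-40, 49), (-38, 53), (-36, 64), (-34, 80), (-32, 102), (-30, 124), 
[... 151 characters left out ...]
, (-2, 180), (0, 183), (2, 180), (4, 178), (6, 178), (8, 175), (10, 171), (12, 163), (14, 153), (16, 157), (18, 165), (20, 175), (22, 181), (24, 178), (26, 165), (28, 149), (30, 132), (32, 117), (34, 113), (36, 113), (38, 114), (40, 117)]
[(-40, 99), (-38, 103), (-36, 107), (-34, 119), (-32, 132), (-30, 150), (-28, 167), (-26, 178), (-24, 189), (-22, 201), (-20, 215), (-18, 232), (-16, 243), (-14, 248), (-12, 249), (-10, 250), (-8, 249), (-6, 249), (-4, 249), (-2, 250), (0, 250), (2, 250), (4, 251), (6, 251), (8, 250), (10, 248), (12, 243), (14, 233), (16, 216), (18, 196), (20, 187), (22, 180), (24, 172), (26, 160), (28, 143), (30, 131), (32, 123), (34, 121), (36, 120), (38, 120), (40, 116)]
```

```bash
python3 -m inch '[[[-0.2,0.5,0.1],[0.003,0.001,0.0],0],[[-0.2,0.5,0.1],[0.003,0.001,0.025],0],[[-0.2,0.5,0.1],[0.003,0.001,0.045],0],[[-0.2,0.5,0.1],[0.003,0.001,0.045],0],[[-0.2,0.5,0.1],[0.003,0.001,0.045],0],[[-0.2,0.5,0.1],[0.003,0.001,0.045],0]]';  python3 -c "
from h import *
to((525,80.2,40.5),down(-91.15))"
```

```text
t: 5.55
tool_pos: [525.8, 80.3, 63.5]
tool_rot: [[1.0, -0.023, 0.003], [-0.023, -1.0, -0.0], [0.003, 0.0, -1.0]]
ft_force: [0.5, 0.5, -0.1]
grip_width: 0.235
grip_force: 39.6
turn [0.0, -0.2, -0.2] shift [-0.0009, 0.0002, 0.023]
```

```bash
python3 -m inch '[[[0,-0.2,-0.2],[-0.001,0,0.008],0],[[0,-0.2,-0.2],[-0.001,0,0.016],0],[[0,-0.2,-0.2],[-0.001,0,0.020],0],[[0,-0.2,-0.2],[-0.001,0,0.022],0],[[0,-0.2,-0.2],[-0.001,0,0.023],0],[[0,-0.2,-0.2],[-0.001,0,0.023],0],[[0,-0.2,-0.2],[-0.001,0,0.023],0]]'
```

```text
t: 6.13
tool_pos: [524.3, 81.0, 39.9]
tool_rot: [[1.0, -0.018, -0.001], [-0.018, -1.0, -0.0], [-0.001, 0.0, -1.0]]
ft_force: [-0.3, 0.7, 0.1]
grip_width: 0.24
grip_force: 39.6
```

```bash
python3 -m inch '[[[0,0,0],[0,0,0.001],0],[[0,0,0],[0,0,0.0015],0],[[0,0,0],[0,0,0.0015],0]]'; python3 -m inch '[[[0,0,0],[0,0,0],0.3],[[0,0,0],[0,0,0],0.4],[[0,0,0],[0,0,0],0.45],[[0,0,0],[0,0,0],0.45],[[0,0,0],[0,0,-0.02],0.45],[[0,0,0],[0,0,-0.05],0.45],[[0,0,0],[0,0,-0.085],0.45],[[0,0,0],[0,0,-0.085],0.45],[[0,0,0],[0,0,-0.085],0.45]]'
python3 - <<'E'
from h import *
d=capture("scene"); im=cv2.cvtColor(d["img"],cv2.COLOR_RGB2GRAY).astype(np.float32); hs=np.arange(-40,41,4.)
for y in(140.2,80.2):
  T=np.array([523.6+(y-80)/50,y,47.]); x=np.array([.9998,-.02,0])
  P=np.array([proj(d,T+x*h) for h in hs],np.float32)
  print(cv2.remap(im,P[:,:1],P[:,1:],cv2.INTER_LINEAR)[:,0].astype(int))
q=proj(d,(523,80,38)).astype(int)
cv2.imwrite("pics/g3.png",cv2.resize(d["img"][q[1]-30:q[1]+30,q[0]-40:q[0]+40,::-1],(800,600),interpolation=cv2.INTER_CUBIC))
to((384.7,-268.3,110),down(-124.5))
E
```

```text
t: 6.38
tool_pos: [524.6, 80.7, 39.2]
tool_rot: [[1.0, -0.018, -0.001], [-0.018, -1.0, -0.001], [-0.001, 0.001, -1.0]]
ft_force: [-3.0, -4.1, 9.3]
grip_width: 0.239
grip_force: 40.8
t: 7.13
tool_pos: [525.9, 81.3, 125.1]
tool_rot: [[1.0, -0.018, 0.003], [-0.018, -1.0, 0.001], [0.003, -0.001, -1.0]]
ft_force: [0.2, 0.1, -0.4]
grip_width: 0.449
grip_force: 0.0
[ 96 105 131 164 189 215 242 249 249 250 251 251 252 243 216 188 174 141
 123 125 118]
[ 99 105 132 167 188 214 242 251 241 208 177 178 179 171 161 173 178 153
 123 122 120]
turn [-0.0, -0.0, 33.5] shift [-0.1337, 0.3519, 0.0136]
```

View pics/g3.png

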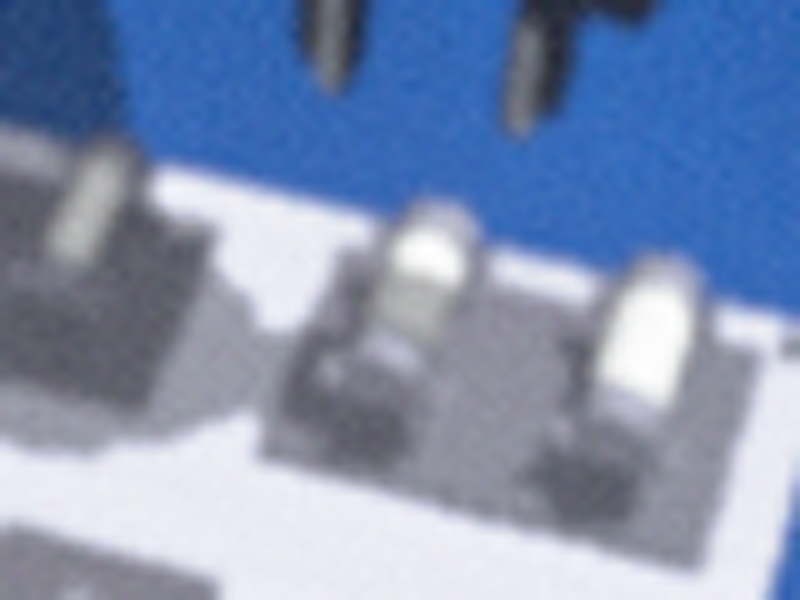

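The big fuse lies home at (425,280), and its profile matches its seated neighbour at (650,335). Next is the small fuse.

```bash
python3 -m inch '[[[0,0,33.5],[-0.1337,0.3519,0],0.5],[[0,0,33.5],[-0.1337,0.3519,0],0.5],[[0,0,33.5],[-0.1337,0.3519,0],0.5],[[0,0,33.5],[-0.1337,0.3519,0],0.5],[[0,0,33.5],[-0.1337,0.3519,0],0.5],[[0,0,33.5],[-0.1337,0.3519,0],0.5],[[0,0,33.5],[-0.1337,0.3519,0],0.5],[[0,0,33.5],[-0.1337,0.3519,0],0.5],[[0,0,33.5],[-0.1337,0.3519,0],0.5],[[0,0,33.5],[-0.1337,0.3519,0.06],0.5],[[0,0,33.5],[-0.1337,0.3519,0.06],0.5],[[0,0,33.5],[-0.1337,0.3519,0.06],0.5]]'; python3 -c "
from h import *
to((384.7,-268.3,9.5),down(-124.5))"
```

```text
t: 8.18
tool_pos: [380.6, -267.1, 59.2]
tool_rot: [[0.822, -0.569, -0.008], [-0.569, -0.822, 0.005], [-0.009, 0.001, -1.0]]
ft_force: [-0.6, 0.1, 0.3]
grip_width: 0.501
grip_force: 0.0
turn [0.0, 0.5, -0.2] shift [0.0045, -0.0014, 0.0497]
```

```bash
python3 -m inch '[[[0,0,0],[0,0,0.02],0.5],[[0,0,0],[0,0,0.03],0.5],[[0,0,0],[0,0,0.03],0.5],[[0,0,0],[0,0,0.03],0.5],[[0,0,0],[0,0,0.03],0.5]]'; python3 -c "
from h import *
to((384.7,-268.3,9.5),down(-124.5))"
```

```text
t: 8.6
tool_pos: [384.7, -268.3, 34.2]
tool_rot: [[0.824, -0.566, -0.001], [-0.566, -0.824, -0.0], [-0.0, 0.001, -1.0]]
ft_force: [0.5, -0.6, -0.2]
grip_width: 0.496
grip_force: 0.0
turn [0.0, 0.0, 0.0] shift [0.0, -0.0, 0.0247]
```

```bash
python3 -m inch '[[[0,0,0],[0,0,0.012],0.5],[[0,0,0],[0,0,0.02],0.5],[[0,0,0],[0,0,0.0247],0.5],[[0,0,0],[0,0,0.0247],0.5],[[0,0,0],[0,0,0.0247],0.5],[[0,0,0],[0,0,0.0247],0],[[0,0,0],[0,0,0.0247],0],[[0,0,0],[0,0,0.0247],0],[[0,0,0],[0,0,0.0247],0],[[0,0,0],[0,0,0.0247],0],[[0,0,0],[0,0,0.0247],0],[[0,0,0],[0,0,0.0247],0]]' 40; python3 -m inch '[[[0,0,0],[0,0,-0.03],0],[[0,0,0],[0,0,-0.07],0],[[0,0,0],[0,0,-0.10],0],[[0,0,0],[0,0,-0.10],0],[[0,0,0],[0,0,-0.10],0]]'; python3 -c "
from h import *
to((520.6,-69.8,70),down(-91.15))"
```

```text
t: 9.6
tool_pos: [384.4, -268.6, 9.3]
tool_rot: [[0.824, -0.567, -0.001], [-0.567, -0.824, -0.0], [-0.0, 0.001, -1.0]]
ft_force: [-0.8, 0.5, 5.5]
grip_width: 0.144
grip_force: 39.2
t: 10.02
tool_pos: [385.4, -269.2, 110.5]
tool_rot: [[0.824, -0.567, 0.002], [-0.567, -0.824, -0.003], [0.003, 0.001, -1.0]]
ft_force: [-0.2, 0.6, -1.3]
grip_width: 0.137
grip_force: 39.3
turn [0.1, -0.2, -33.4] shift [-0.0018, -0.2409, 0.0403]
```

```bash
python3 -m inch '[[[0.1,-0.2,-33.4],[-0.0018,-0.2409,0],0],[[0.1,-0.2,-33.4],[-0.0018,-0.2409,0],0],[[0.1,-0.2,-33.4],[-0.0018,-0.2409,0],0],[[0.1,-0.2,-33.4],[-0.0018,-0.2409,0],0],[[0.1,-0.2,-33.4],[-0.0018,-0.2409,0],0],[[0.1,-0.2,-33.4],[-0.0018,-0.2409,0],0],[[0.1,-0.2,-33.4],[-0.0018,-0.2409,0.03],0],[[0.1,-0.2,-33.4],[-0.0018,-0.2409,0.04],0],[[0.1,-0.2,-33.4],[-0.0018,-0.2409,0.04],0],[[0.1,-0.2,-33.4],[-0.0018,-0.2409,0.04],0],[[0.1,-0.2,-33.4],[-0.0018,-0.2409,0.04],0],[[0.1,-0.2,-33.4],[-0.0018,-0.2409,0.04],0]]'
python3 - <<'E'
from h import *
d=capture("scene"); im=cv2.cvtColor(d["img"],cv2.COLOR_RGB2GRAY).astype(np.float32); hs=np.arange(-40,41,2.); s=sense()
for T,x in((s["tool_pos"]+[0,0,-2.3+6],s["tool_rot"][:,0]),(np.array([521.8,-9.8,44]),np.array([.9998,-.02,0]))):
  P=np.array([proj(d,T+x*h) for h in hs],np.float32)
  print(list(zip(hs.astype(int).tolist(),cv2.remap(im,P[:,:1],P[:,1:],cv2.INTER_LINEAR)[:,0].astype(int).tolist())))
print(s["tool_pos"]);to((520.6,-69.8,41),down(-91.15))
q=proj(d,(520,-70,60)).astype(int)
cv2.imwrite("pics/g4.png",cv2.resize(d["img"][q[1]-30:q[1]+30,q[0]-40:q[0]+40,::-1],(800,600),interpolation=cv2.INTER_CUBIC))
E
```

```text
t: 11.02
tool_pos: [519.4, -69.8, 69.4]
tool_rot: [[1.0, -0.021, -0.003], [-0.021, -1.0, 0.002], [-0.003, -0.002, -1.0]]
ft_force: [0.6, -0.3, -0.9]
grip_width: 0.145
grip_force: 39.3
[(-40, 48), (-38, 46), (-36, 42), (-34, 43), (-32, 46), (-30, 49), (-28, 48), (-26, 48), (-24, 47), (-22, 50), (-20, 52), (-18, 60), (-16, 70), (-14, 86), (-12, 99), (-10, 107), (-8, 114), (-6, 115), (-4, 122), (-2, 134), (0, 148), (2, 157), (4, 163), (6, 168), (8, 174), (10, 175), (12, 177), (14, 177), (16, 172), (18, 168), (20, 163), (22, 158), (24, 152), (26, 139), (28, 127), (30, 128), (32, 133), (34, 136), (36, 133), (38, 124), (40, 113)]
[(-40, 101), (-38, 103), (-36, 105), (-34, 109), (-32, 116), (-30, 128), (-28, 145), (-26, 161), (-24, 176), (-22, 192), (-20, 211), (-18, 232), (-16, 241), (-14, 248), (-12, 251), (-10, 252), (-8, 251), (-6, 251), (-4, 252), (-2, 251), (0, 250), (2, 251), (4, 252), (6, 252), (8, 252), (10, 252), (12, 251), (14, 246), (16, 234), (18, 220), (20, 202), (22, 182), (24, 161), (26, 147), (28, 134), (30, 131), (32, 127), (34, 120), (36, 111), (38, 104), (40, 98)]
[519.59749187 -69.77231913  69.48331166]
turn [-0.1, 0.2, -0.1] shift [0.0011, 0.0001, 0.0285]
```

View pics/g4.png

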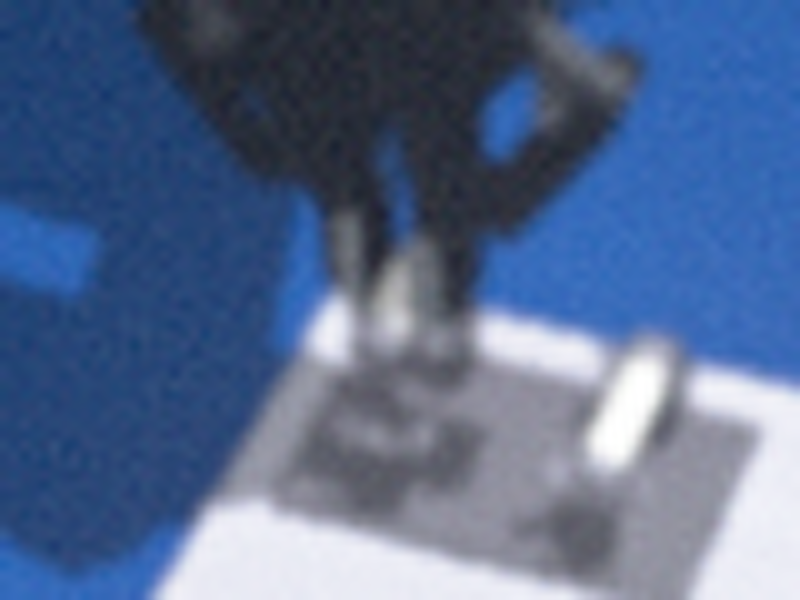

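The small fuse is held at (400,300) over the empty small nest, level and parallel to its neighbour. I lower it.

```bash
python3 -m inch '[[[0,0.1,0],[0.0006,0,0.01],0],[[0,0.1,0],[0.0006,0,0.018],0],[[0,0.1,0],[0.0006,0,0.024],0],[[0,0.1,0],[0.0006,0,0.027],0],[[0,0.1,0],[0.0006,0,0.028],0],[[0,0.1,0],[0.0006,0,0.028],0],[[0,0.1,0],[0.0006,0,0.028],0]]'
```

```text
t: 11.65
tool_pos: [519.3, -69.3, 40.3]
tool_rot: [[1.0, -0.02, -0.004], [-0.019, -1.0, 0.002], [-0.004, -0.002, -1.0]]
ft_force: [-2.6, -4.9, 2.6]
grip_width: 0.141
grip_force: 39.6
```

```bash
python3 -m inch '[[[0,0,0],[0,0,0.0005],0],[[0,0,0],[0,0,0.0005],0.2],[[0,0,0],[0,0,0.0005],0.3],[[0,0,0],[0,0,0.0005],0.38],[[0,0,0],[0,0,0.0005],0.38],[[0,0,0],[0,0,-0.02],0.38],[[0,0,0],[0,0,-0.05],0.38],[[0,0,0],[0,0,-0.085],0.38],[[0,0,0],[0,0,-0.12],0.38],[[0,0,0],[0,0,-0.15],0.38],[[0,0,0],[0,0,-0.16],0.4],[[0,0,0],[0,0,-0.16],0.4]]'
python3 - <<'E'
from h import *
d=capture("scene"); im=cv2.cvtColor(d["img"],cv2.COLOR_RGB2GRAY).astype(np.float32); hs=np.arange(-40,41,4.)
for y in(-9.8,-69.8):
  T=np.array([521.8+(y+9.8)/50,y,44.]); x=np.array([.9998,-.02,0])
  P=np.array([proj(d,T+x*h) for h in hs],np.float32)
  print(cv2.remap(im,P[:,:1],P[:,1:],cv2.INTER_LINEAR)[:,0].astype(int))
  hs2=np.arange(-16,17,2.); P=np.array([proj(d,T+np.array([.02,.9998,0])*h) for h in hs2],np.float32)
  print("  y",cv2.remap(im,P[:,:1],P[:,1:],cv2.INTER_LINEAR)[:,0].astype(int))
q=proj(d,(520,-30,45)).astype(int)
cv2.imwrite("pics/g5.png",cv2.resize(d["img"][q[1]-30:q[1]+30,q[0]-40:q[0]+40,::-1],(800,600),interpolation=cv2.INTER_CUBIC))
# probe & stand
c=capture("top")
S=[ray(c,110+a*45/400,205+b*45/400,55) for a,b in((138,72),(330,122),(278,320),(80,268))]
S=np.array(S); print(S[:,:2].round(1),cv2.minAreaRect(S[:,:2].astype(np.float32)))
print("cap top",ray(c,110+131*45/400,205+155*45/400,138)[:2],"scene",ray(d,360+254*.15,175+57*.15,138)[:2])
to((500,100,250),down(-91.15))
E
```

```text
t: 12.65
tool_pos: [522.1, -69.4, 203.5]
tool_rot: [[1.0, -0.02, 0.003], [-0.02, -1.0, 0.002], [0.003, -0.002, -1.0]]
ft_force: [1.2, -0.5, -0.3]
grip_width: 0.396
grip_force: 0.0
[102 101 116 144 175 211 242 252 250 252 251 253 252 251 236 203 167 136
 125 108 100]
  y [146 145 142 138 148 176 212 242 251 253 252 239 197 146 111 112 125]
[ 99 102 118 155 188 228 248 251 250 253 251 253 252 246 226 185 150 130
 120 114 107]
  y [200 173 153 142 154 182 220 242 251 252 251 238 207 153 113  95 104]
[[521.9 334. ]
 [502.8 277.5]
 [445.2 294.4]
 [464.7 352.1]] ((483.51544189453125, 314.1991882324219), (62.06852722167969, 59.98685836791992), 71.33175659179688)
cap top [483.70722561 315.3068131 ] scene [485.92714486 318.67994601]
turn [-0.1, 0.1, 0.0] shift [-0.0234, -0.1689, -0.0495]
```

View pics/g5.png

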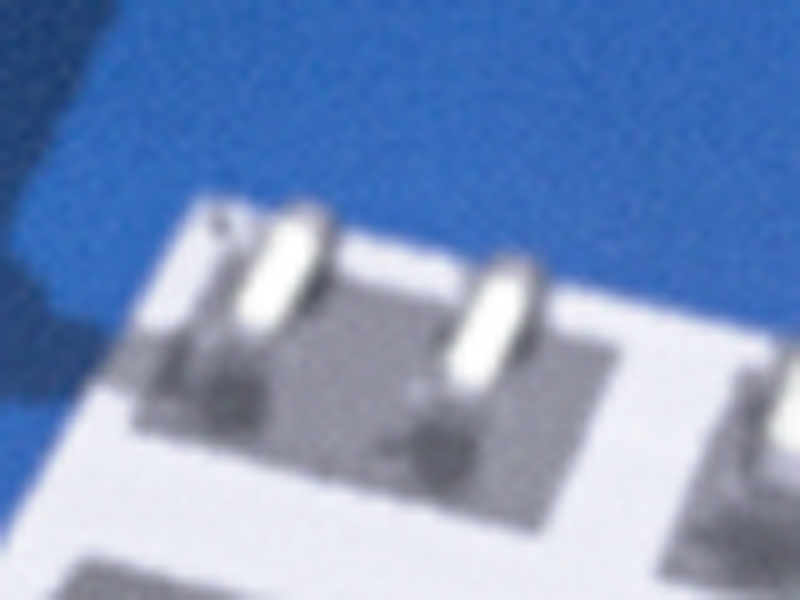

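Both fuses are home: the small one at (285,265), about 1.5 mm from its neighbour's axial position. Now the probe.

```bash
python3 -c "
from h import *
to((484,315,210),down(-18.7))"; python3 -m inch '[[[0,0,-72],[-0.046,-0.3838,-0.006],0.45],[[0,0,-72],[-0.046,-0.3838,-0.006],0.45],[[0,0,-72],[-0.046,-0.3838,-0.006],0.45],[[0,0,-72],[-0.046,-0.3838,-0.006],0.45],[[0,0,-72],[-0.046,-0.3838,-0.006],0.45],[[0,0,-72],[-0.046,-0.3838,-0.006],0.45],[[0,0,-72],[-0.046,-0.3838,-0.006],0.45],[[0,0,-72],[-0.046,-0.3838,-0.006],0.45],[[0,0,-72],[-0.046,-0.3838,-0.006],0.45],[[0,0,-72],[-0.046,-0.3838,-0.006],0.45],[[0,0,-72],[-0.046,-0.3838,-0.006],0.45],[[0,0,-72],[-0.046,-0.3838,-0.006],0.45]]' 60;python3 -m inch '[[[0,0,0],[0,0,0],0.45],[[0,0,0],[0,0,0],0.45],[[0,0,0],[0,0,0],0.45]]'
python3 - <<'E'
from h import *
to((484,315,95),down(-18.7))
d=capture("scene"); im=cv2.cvtColor(d["img"],cv2.COLOR_RGB2GRAY).astype(np.float32)
# cross profiles of the probe at heights, along horizontal image-right direction on vertical plane
for z in(70,80,90,100,110,120,134):
  hs=np.arange(-24,25,2.); P=np.array([proj(d,np.array([484,315,z])+h*np.array([-.184,-.983,0])*-1) for h in hs],np.float32)
  print(z,cv2.remap(im,P[:,:1],P[:,1:],cv2.INTER_LINEAR)[:,0].astype(int))
E
```

```text
turn [-0.2, 0.0, -72.4] shift [-0.0435, -0.3834, -0.0089]
t: 13.75
tool_pos: [480.6, 315.2, 205.3]
tool_rot: [[0.328, 0.945, -0.005], [0.945, -0.328, 0.0], [-0.002, -0.005, -1.0]]
ft_force: [0.0, -0.5, -0.0]
grip_width: 0.449
grip_force: 0.0
t: 14.0
tool_pos: [482.0, 314.0, 207.3]
tool_rot: [[0.331, 0.944, -0.003], [0.944, -0.331, 0.002], [0.001, -0.003, -1.0]]
ft_force: [0.2, -0.1, -0.3]
grip_width: 0.451
grip_force: 0.0
turn [-0.2, -0.1, -0.6] shift [0.0015, 0.002, 0.1123]
70 [141 151 154 156 157 155 148 135 113  89  80  79  77  76  72  69  76  97
 119 140 154 154 156 156 155]
80 [123 139 150 154 156 158 153 143 120  94  76  76  77  78  80  79  80  97
 111 129 142 145 140 139 141]
90 [79 85 90 89 89 91 85 81 76 75 76 77 77 80 79 77 78 79 75 70 68 67 66 72
 67]
100 [84 74 63 65 69 69 72 67 66 68 73 79 82 78 77 77 78 77 69 68 66 68 68 70
 69]
110 [94 89 77 69 68 71 69 68 67 72 75 75 75 76 81 80 82 79 74 68 67 70 70 71
 69]
120 [100  98  88  77  70  68  68  66  75  87  97 100  98 101 103 106 113 108
  89  72  68  66  72  64  67]
134 [102 103 101  97  94  91  82  79  87 114 145 172 188 193 192 189 179 159
 133 110  98  99 103 102 103]
```

```bash
python3 -m inch '[[[0,0,-0.6],[0.0025,0.0018,0.03],0.45],[[0,0,-0.6],[0.0025,0.0018,0.06],0.45],[[0,0,-0.6],[0.0025,0.0018,0.085],0.45],[[0,0,-0.6],[0.0025,0.0018,0.105],0.45],[[0,0,-0.6],[0.0025,0.0018,0.112],0.45],[[0,0,-0.6],[0.0025,0.0018,0.112],0.45],[[0,0,-0.6],[0.0025,0.0018,0.112],0.45]]' 60; python3 -m inch '[[[0,0,0],[0,0,0],0.3],[[0,0,0],[0,0,0],0.25],[[0,0,0],[0,0,0],0.2],[[0,0,0],[0,0,0],0.1],[[0,0,0],[0,0,0],0],[[0,0,0],[0,0,0],0],[[0,0,0],[0,0,0],0],[[0,0,0],[0,0,0],0],[[0,0,0],[0,0,0],0]]'
```

```text
t: 14.63
tool_pos: [484.6, 317.2, 96.3]
tool_rot: [[0.319, 0.948, -0.002], [0.948, -0.319, 0.003], [0.002, -0.003, -1.0]]
ft_force: [0.3, 0.4, 0.7]
grip_width: 0.45
grip_force: 0.0
t: 15.38
tool_pos: [485.0, 317.9, 97.3]
tool_rot: [[0.318, 0.948, -0.0], [0.948, -0.318, 0.004], [0.004, -0.001, -1.0]]
ft_force: [-1.8, 0.1, 6.6]
grip_width: 0.205
grip_force: 58.3
```

```bash
python3 -m inch '[[[0,0,0],[0,0,-0.015],0],[[0,0,0],[0,0,-0.035],0],[[0,0,0],[0,0,-0.06],0],[[0,0,0],[0,0,-0.09],0],[[0,0,0],[0,0,-0.12],0],[[0,0,0],[0,0,-0.13],0],[[0,0,0],[0,0,-0.13],0],[[0,0,0],[0,0,-0.13],0],[[0,0,0],[0,0,-0.13],0]]'
python3 - <<'E'
from h import *
d=capture("scene"); s=sense(); print(s["tool_pos"],s["grip_width"])
q=proj(d,s["tool_pos"]+[0,0,-50]).astype(int)
cv2.imwrite("pics/g6.png",cv2.resize(d["img"][max(0,q[1]-45):q[1]+45,q[0]-60:q[0]+60,::-1],(800,600),interpolation=cv2.INTER_CUBIC)); print(q, proj(d,s["tool_pos"]+s["tool_rot"][:,2]*87.3))
# target: normal in jig frame
n=Ro.from_euler('z',-1.15,degrees=True).as_matrix()@np.array([-np.sin(.35),0,np.cos(.35)]); print(n)
E
```

```text
t: 16.13
tool_pos: [483.6, 316.5, 224.1]
tool_rot: [[0.318, 0.948, -0.004], [0.948, -0.318, 0.001], [-0.0, -0.004, -1.0]]
ft_force: [-1.0, 0.4, -1.6]
grip_width: 0.203
grip_force: 58.5
[483.48904869 316.45736588 223.83708601] 0.20301722429814978
[401 171] [397.02684255 182.95508979]
[-0.34282874  0.00688194  0.93937271]
```

View pics/g6.png

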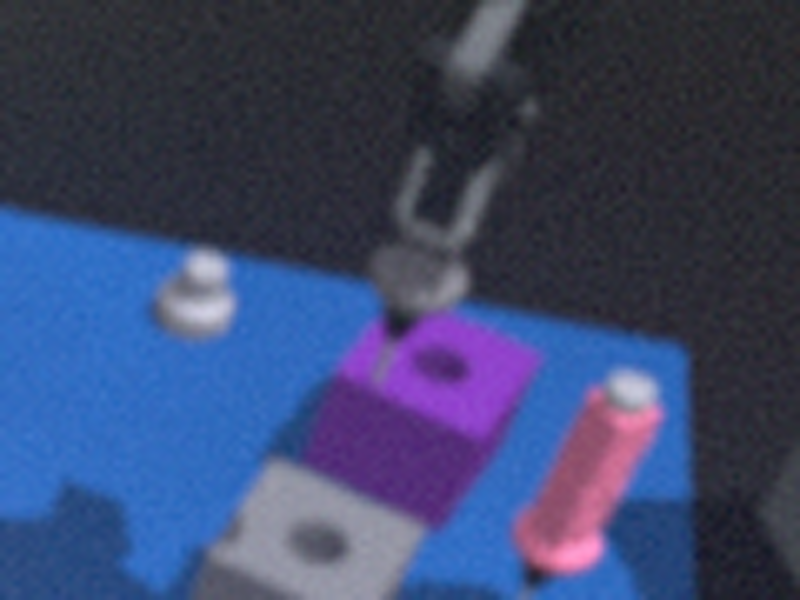

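The probe is held upright clear of its stand, with the tip at (378,385), within 1 px of the predicted position. Now I set up the hover pose.

```bash
cat >> h.py <<'E'
N=np.array([-0.34283,0.00688,0.93937]); SPOT=np.array([654.6,117.0,53])
def align():
    R=sense()["tool_rot"]; z=R[:,2]; ax=np.cross(z,-N); s=np.linalg.norm(ax)
    return Ro.from_rotvec(ax/s*np.arctan2(s,-z@N)).as_matrix()@R if s>1e-9 else R
E
python3 - <<'E'
from h import *
to(SPOT+N*(87.3+40),align())
import pickle
c=pickle.load(open("scene.pkl","rb")); p0=proj(c,SPOT); g=c["img"].max(2); u,v=p0.astype(int); np.set_printoptions(linewidth=200)
print(p0,u,v); print(g[v-9:v+10,u-11:u+12])
E
```

```text
turn [-19.4, 6.0, -0.0] shift [-0.1477, 0.1842, 0.0505]
[291.99480071 240.04934399] 291 240
[[246 248 244 234 221 222 230 235 239 241 244 245 244 245 244 244 243 245 245 243 244 243 244]
 [246 246 238 214 179 171 179 197 213 223 231 234 238 239 241 244 242 245 243 243 243 244 243]
 [247 245 234 188 155 146 147 156 167 175 188 202 207 219 230 233 240 243 244 243 245 242 244]
 [247 241 215 166 149 144 153 146 143 149 150 155 162 171 183 199 218 227 234 237 240 243 243]
 [244 234 187 153 144 147 149 145 144 136 133 131 134 142 146 154 167 184 194 211 223 229 234]
 [240 222 165 152 147 148 139 132 124 116 118 117 120 124 130 127 136 147 158 163 175 185 201]
 [231 191 158 148 149 147 133 111  99 106 122 125 133 129 119 116 123 134 145 146 151 155 159]
 [204 165 145 147 151 136 118  97 101 123 149 158 166 156 143 123 113 114 132 143 139 145 147]
 [168 155 150 145 150 138 117  98 113 137 162 179 182 178 167 149 125 111 116 137 144 150 147]
 [150 149 148 150 149 142 124 105 113 133 152 167 176 180 179 154 133 102 105 125 147 150 147]
 [143 151 146 150 147 148 136 124 112 116 135 144 158 164 160 146 124 100  96 124 146 146 147]
 [148 150 144 147 155 150 146 137 122 109 116 122 125 133 127 125 110  99 112 131 146 148 152]
 [143 146 148 149 149 151 148 147 142 128 123 125 116 113 112 111 111 117 133 143 151 149 149]
 [146 145 142 146 152 152 149 148 149 153 142 137 132 129 130 128 134 142 146 146 147 148 149]
 [131 132 137 142 146 147 152 148 148 148 151 152 151 148 148 145 153 148 153 149 149 150 149]
 [133 128 128 134 137 134 138 143 153 146 149 148 151 150 150 153 153 151 153 152 149 147 143]
 [133 131 131 131 134 132 134 135 133 130 144 143 152 146 150 146 151 147 148 153 146 148 151]
 [130 127 134 129 131 131 132 132 130 132 134 138 137 139 141 147 142 151 150 148 152 145 157]
 [132 120 125 125 125 136 125 131 131 125 129 131 137 136 131 135 136 145 148 145 147 141 171]]
```

```bash
python3 -m inch '[[[-19.4,6,0],[-0.1477,0.1842,0.0505],0],[[-19.4,6,0],[-0.1477,0.1842,0.0505],0],[[-19.4,6,0],[-0.1477,0.1842,0.0505],0],[[-19.4,6,0],[-0.1477,0.1842,0.0505],0],[[-19.4,6,0],[-0.1477,0.1842,0.0505],0],[[-19.4,6,0],[-0.1477,0.1842,0.0505],0],[[-19.4,6,0],[-0.1477,0.1842,0.0505],0],[[-19.4,6,0],[-0.1477,0.1842,0.0505],0],[[-19.4,6,0],[-0.1477,0.1842,0.0505],0],[[-19.4,6,0],[-0.1477,0.1842,0.0505],0],[[-19.4,6,0],[-0.1477,0.1842,0.0505],0],[[-19.4,6,0],[-0.1477,0.1842,0.0505],0]]'; python3 -c "
from h import *
to(SPOT+N*(87.3+20),align())"
```

```text
t: 17.18
tool_pos: [611.6, 119.7, 174.6]
tool_rot: [[0.298, 0.89, 0.345], [0.949, -0.316, -0.005], [0.104, 0.329, -0.939]]
ft_force: [-0.6, -0.3, -0.8]
grip_width: 0.204
grip_force: 58.8
turn [0.1, -0.1, 0.0] shift [-0.0022, -0.0007, 0.0216]
```

```bash
python3 -m inch '[[[0,0,0],[-0.0022,-0.0007,0.008],0],[[0,0,0],[-0.0022,-0.0007,0.017],0],[[0,0,0],[-0.0022,-0.0007,0.022],0],[[0,0,0],[-0.0022,-0.0007,0.022],0],[[0,0,0],[-0.0022,-0.0007,0.022],0],[[0,0,0],[-0.0022,-0.0007,0.022],0]]'
python3 - <<'E'
from h import *
d=capture("scene"); c=capture("top"); s=sense(); tip=s["tool_pos"]+s["tool_rot"][:,2]*87.3
print(tip, (tip-SPOT)@N, proj(d,tip), proj(c,tip), np.degrees(np.arccos(-s["tool_rot"][:,2]@N)))
cv2.imwrite("pics/g7.png",np.hstack([cv2.resize(d["img"][210:260,267:317,::-1],(400,400),interpolation=cv2.INTER_CUBIC),cv2.resize(c["img"][135:185,180:230,::-1],(400,400),interpolation=cv2.INTER_CUBIC)]))
to(SPOT+N*(87.3+20),align())
E
```

```text
t: 17.68
tool_pos: [618.3, 116.6, 153.1]
tool_rot: [[0.3, 0.89, 0.345], [0.948, -0.317, -0.006], [0.104, 0.329, -0.939]]
ft_force: [-0.5, -0.5, -1.5]
grip_width: 0.203
grip_force: 58.9
[648.5757611  116.08821957  71.56536806] 19.498766561567336 [292.81753273 233.07010325] [204.89387087 159.39077529] 0.1916951290736255
turn [0.1, -0.1, -0.0] shift [0.0009, -0.0008, -0.0005]
```

View pics/g7.png

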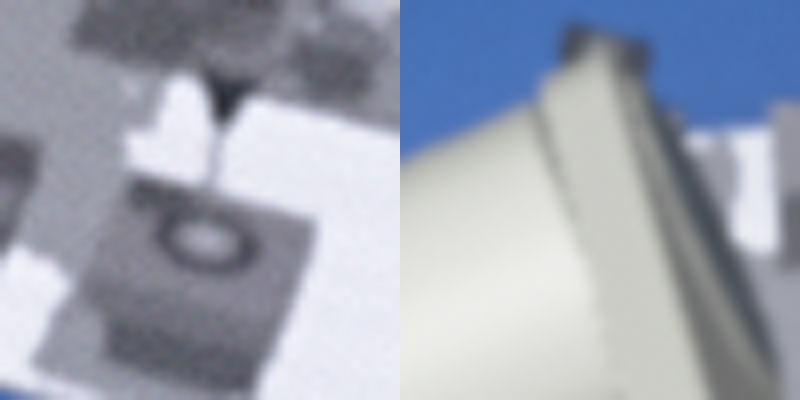

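The scene crop shows the tip at (212,188) hanging square above the ringed spot at (205,240), within about 1 px of the model. The top view is hidden by the arm. I approach slowly and watch the force.

```bash
python3 -m inch '[[[0.1,-0.1,0],[0.0005,-0.0008,0.006],0],[[0.1,-0.1,0],[0.0005,-0.0008,0.012],0],[[0.1,-0.1,0],[0.0005,-0.0008,0.016],0],[[0.1,-0.1,0],[0.0005,-0.0008,0.016],0],[[0.1,-0.1,0],[0.0005,-0.0008,0.016],0],[[0.1,-0.1,0],[0.0005,-0.0008,0.016],0],[[0.1,-0.1,0],[0.0005,-0.0008,0.016],0],[[0.1,-0.1,0],[0.0005,-0.0008,0.016],0]]'
cat >> h.py <<'E'
def rep():
    s=sense(); tip=s["tool_pos"]+s["tool_rot"][:,2]*87.3; e=tip-SPOT
    print("tip-SPOT",e.round(2),"h",round(e@N,2),"F.N",round(s["ft_force"]@N,2),"ang",round(np.degrees(np.arccos(-s["tool_rot"][:,2]@N)),2)); to(SPOT+N*87.3,align())
E
python3 -c "
from h import *
rep()"
```

```text
t: 18.45
tool_pos: [623.4, 117.2, 138.3]
tool_rot: [[0.3, 0.89, 0.343], [0.948, -0.317, -0.007], [0.103, 0.327, -0.939]]
ft_force: [0.7, -0.3, -0.7]
grip_width: 0.205
grip_force: 58.9
tip-SPOT [-1.28 -0.38  3.32] h 3.56 F.N -0.88 ang 0.12
turn [0.0, -0.0, 0.0] shift [0.0004, -0.0, 0.0036]
```

```bash
python3 -m inch '[[[0,0,0],[0,0,0.001],0],[[0,0,0],[0,0,0.002],0],[[0,0,0],[0,0,0.003],0],[[0,0,0],[0,0,0.004],0],[[0,0,0],[0,0,0.004],0],[[0,0,0],[0,0,0.004],0]]' | grep ft; python3 -c "
from h import *
rep()"; python3 -m inch '[[[0,0,0],[0,0,0.0005],0],[[0,0,0],[0,0,0.001],0],[[0,0,0],[0,0,0.0015],0],[[0,0,0],[0,0,0.0015],0],[[0,0,0],[0,0,0.0015],0]]' | grep ft; python3 -c "
from h import *
rep()"
```

```text
ft_force: [-0.2, -0.2, -0.9]
tip-SPOT [-0.   -0.42 -0.72] h -0.68 F.N -0.77 ang 0.12
turn [-0.0, 0.0, -0.0] shift [0.0005, 0.0001, -0.0007]
ft_force: [-0.9, -0.4, 0.6]
tip-SPOT [ 0.54 -0.41 -2.02] h -2.09 F.N 0.9 ang 0.12
turn [0.0, 0.0, 0.0] shift [0.0004, 0.0001, -0.0021]
```

```bash
for i in 1 2; do python3 -m inch '[[[0,0,0],[0,0,0],0]]' >/dev/null; python3 -c "
from h import *
s=sense();print(s['ft_force']@N)"; done; python3 -m inch '[[[0,0,0],[0,0,0.0005],0],[[0,0,0],[0,0,0.001],0],[[0,0,0],[0,0,0.001],0],[[0,0,0],[0,0,0.001],0]]' | grep ft; for i in 1 2 3; do python3 -m inch '[[[0,0,0],[0,0,0],0]]' >/dev/null; python3 -c "
from h import *
s=sense();print(s['ft_force']@N)"; done;  python3 -c "
from h import *
rep()"
```

```text
1.1139818854031764
0.9182443470516157
ft_force: [-0.8, -0.8, 1.2]
2.21312856727994
1.67474628503875
1.6918742149381332
tip-SPOT [ 0.9  -0.41 -2.97] h -3.1 F.N 1.69 ang 0.12
turn [0.0, 0.0, 0.0] shift [0.0004, 0.0, -0.0031]
```

```bash
python3 -m inch '[[[0,0,0],[0,0,0.0003],0],[[0,0,0],[0,0,0.0006],0],[[0,0,0],[0,0,0.0006],0],[[0,0,0],[0,0,0.0006],0],[[0,0,0],[0,0,0.0006],0],[[0,0,0],[0,0,0.0006],0]]' | grep ft
python3 - <<'E'
from h import *
rep(); d=capture("scene"); print(proj(d,SPOT))
cv2.imwrite("pics/g8.png",cv2.resize(d["img"][215:260,267:327,::-1],(800,600),interpolation=cv2.INTER_CUBIC))
E
```

```text
ft_force: [-0.4, 0.5, 1.9]
tip-SPOT [ 1.04 -0.44 -3.56] h -3.7 F.N 1.89 ang 0.12
turn [-0.0, 0.0, 0.0] shift [0.0005, 0.0001, -0.0037]
[291.99480071 240.04934399]
```

View pics/g8.png

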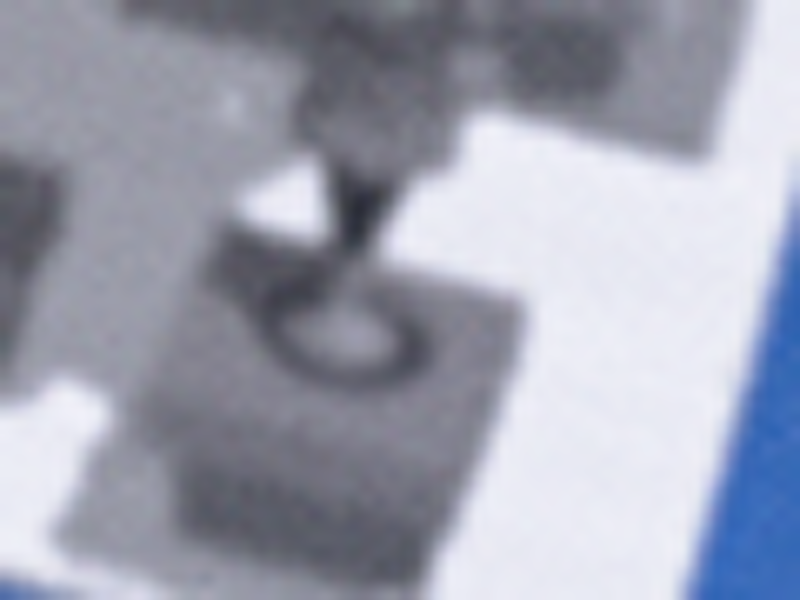

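The tip meets the bright dot inside the ring at about (345,325), and the force is light. I let it settle and hand in.

```bash
python3 -m inch '[[[0,0,0],[0,0,0],0],[[0,0,0],[0,0,0],0],[[0,0,0],[0,0,0],0],[[0,0,0],[0,0,0],0],[[0,0,0],[0,0,0],0],[[0,0,0],[0,0,0],0]]' | grep -E "ft|grip"; python3 -c "
from h import *
rep(); print(hand_in())"
```

```text
ft_force: [-0.5, -0.4, 1.7]
grip_width: 0.204
grip_force: 59.1
tip-SPOT [ 1.06 -0.42 -3.55] h -3.71 F.N 1.73 ang 0.12
turn [0.0, 0.0, -0.0] shift [0.0004, 0.0001, -0.0037]
the job is handed in; nothing more can be done
None
```

The job is handed in with no verdict returned: both fuses lie home in their nests and let go, and the gripper holds the probe square on the ringed spot, its tip pressed in an estimated 3–4 mm at about 3 N.

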